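# Bring the porcelain egg round on the revolving rack and put it on the painting stand

## Robot

A 6-joint arm with a two-finger parallel gripper is mounted at the origin on the work surface. World frame = base frame: x ahead of the robot, y to its left, z up, the work surface at z = 0. Lengths are in m, angles in rad, forces in N, time in s.
With the tool pointing down it reaches from about 0.325 to 0.85 m from the base axis. Payload 15.5 kg.
Tool frame: the origin (TCP) lies between the finger pads; the fingertips stand tip_reach ahead of it and the grasp point (between the pads) lies 5 mm behind it (tip_reach is the distance from the TCP to the fingertips, in m); z points along the fingers, y is the line along which they close (so a half turn about z gives the same grasp; the last joint's range is limited). The gripper opens to 91 mm and grips with 3 to 60 N. Pads are 32 mm wide; open, the fingers measure 118 mm over their backs; the gripper's body (76 mm by 178 mm) begins 60 mm behind the grasp point.
Start: joints at [1.244, 0.494, 1.345, -0, 1.302, -0.096], TCP at [0.143, 0.608, 0.228] pointing down, gripper open.
Joint ranges: [-2.91, 2.91], [-0.82, 2.16], [0.22, 2.67], [-1.22, 4.37], [0.12, 2.79], [-3.08, 3.08]. Speed limits (rad/s): [1.89, 1.89, 2.57, 3.01, 3.01, 3.01].

## Interface

Orientations are given as a rotation vector (axis times angle).
In Python, from cell import move_pose, move_linear, movej, gripper_to, sleep, solve_ik, snapshot, Unreachable, hand_in, read_t, read_joints, read_joint_vel, read_effort, read_position, read_ee_rot, read_force, read_torque, read_grip_width, read_finger_force, tip_reach gives the robot as it stands. Calls block until the motion is done:
- move_pose(position, orientation): joint-space move of the TCP to a pose.
- move_linear(position, frame=None, velocity=0.15, until_force=None): straight line of the TCP; frame=None keeps the orientation; velocity is the mean speed in m/s. With until_force (N) it stops when the force on the tool has changed by that much, and returns True; else False.
- movej(angles): joint-space move.
- gripper_to(opening, f_grip=None): finger opening in m; f_grip is the grip in N (None keeps the last); returns when the fingers have stopped.
- sleep(seconds).
- solve_ik(position, orientation): joint angles nearest the present ones, or None.
- snapshot(name): name is "scene" or "top" or "wrist"; returns a dict with "image" (420x560x3 uint8, red, green, blue), "intrinsics" (3x3 intrinsics, pixels), "rvec" (rotation vector, rad) and "tvec" (3), from world to camera coordinates, as OpenCV has them. Camera axes: x right, y down, z forward; pixel columns grow to the right and rows downward; lengths in m; the calibration is good to about 2 mm. A picture is of the moment at which its call begins. There is no depth.
A pose or a line that the arm cannot do raises Unreachable and nothing moves.
- hand_in(): hands the job in; it is judged then, once.
Readings, each from a call of its own:
- read_t(): time.
- read_joints(): joint angles.
- read_joint_vel(): joint speeds.
- read_effort(): joint torques, N m.
- read_position(): TCP position.
- read_ee_rot(): TCP orientation.
- read_force(): force on the tool from outside, world axes, zero at the start.
- read_torque(): the same for the moment, N m.
- read_grip_width(): finger opening in m.
- read_finger_force(): force on a finger pad.
Only numpy, scipy, OpenCV 4.12 (cv2) and the standard library are available. Lean on these libraries where they do the work, as an engineer would, in place of code of your own. Each camera call takes 0.05 s, during which the arm holds its last target. There are 200 camera calls.

## Task

Turn the revolving rack (it has a wooden handle at its middle) until the pocket holding the porcelain egg is at the index post, lined up with it. Then lift the egg out and stand it upright on the round rubber pad of the blue painting stand, setting it down gently. Keep the other pieces on the rack.

Things in the scene. Friction and masses are not known exactly. Their poses are not given: they have to be found in the camera images.
- egg_center (a point): Closed white porcelain egg, 75 mm high, 50 mm across at its straight band 28 to 46 mm up, flat round foot 40 mm across, about 100 g, standing in a rack pocket, 35 to 85 degrees round from the index post, to either side. The rack's other five white pieces (two vases, lidded jar, cup, bowl) are under 65 mm high. This point: on its axis, 37.5 mm above the foot; z axis up through the tip, yaw arbitrary.
- rack: Turning part of the rack: plywood disc, 310 mm across, 15 mm thick, with six pockets (rings 12 mm high, 45 mm inside), centres 115 mm from the axis, 60 degrees apart, each holding one piece. Turns either way (drag 0.1 to 0.4 N m), stays where left; jerks can tip the pieces. Origin: on the axis at the disc's underside, 30 mm above the table; pieces stand 15 mm above the origin. z axis up.
- rack_handle (a point): Dark wooden bar handle, 64 mm long, 16 mm wide, 34 mm high, fixed on a post over the rack's axis. This point: centre of the bar, on the axis, 138 mm above the table (bar from 121 to 155 mm). x axis along the bar, y across its width, z up. Gripped across its width and turned about the vertical, it turns the rack by the same angle.
- rack_base: Fixed dark steel foot of the rack. Origin: on the rack's axis at table height. Its -x axis points to the index post: an upright dark pin with a 28 mm ball on top, 74 mm high, 180 mm from the axis, just outside the disc on the robot's side. A pocket is at the post when it lies on the line from the axis to the post.
- stand_pad (a point): Centre of the top of the flat black rubber pad, 76 mm across, in the middle of the fixed blue painting stand (a disc 150 mm across). The pad's top is 58 mm above the table. z axis up.
There are look-alikes about, which are no part of the job. Of the things shaped like the part that bears stand_pad, the blue one is meant.

How it is judged:
By the outcome, as a careful person would: the job done as asked, in the order asked, and still so for the second after the job is handed in, with the robot touching nothing.
It also fails if it takes over 61 s, if anything falls off the work surface, if the arm or the gripper's body presses on something with over 40 N, if the wrist force passes 120 N, or if a joint passes its speed limit or range.

## Working session

There is one attempt and no reset: what is moved stays moved. The work goes in short steps, each a Python script; the robot and the scene stay as the last script left them, time stands still between calls to the robot, and variables do not carry over. Pictures are saved under pics/ and viewed, at most 10 in all, crops included, and the job is handed in when it is done.

```bash
mkdir -p pics; cat > h.py <<'E'
import numpy as np, cv2
from cell import *
def snap(n,f=None,scale=1):
    s=snapshot(n)
    if f: cv2.imwrite('pics/'+f+'.png',cv2.resize(s['image'][:,:,::-1],None,fx=scale,fy=scale,interpolation=cv2.INTER_CUBIC))
    return s
def back(s,px,z):
    R=cv2.Rodrigues(np.array(s['rvec'],float))[0];t=np.array(s['tvec'],float)
    c=-R.T@t;d=R.T@np.linalg.inv(s['intrinsics'])@np.array([px[0],px[1],1.])
    return c+d*(z-c[2])/d[2]
def proj(s,P):
    return cv2.projectPoints(np.array(P,float).reshape(-1,3),np.array(s['rvec'],float),np.array(s['tvec'],float),np.array(s['intrinsics'],float),None)[0].reshape(-1,2)
def down(yaw):  # tool z down, tool x along yaw
    c,s=np.cos(yaw),np.sin(yaw)
    return cv2.Rodrigues(np.array([[c,s,0],[s,-c,0],[0,0,-1.]]))[0].ravel()
E
python3 - <<'E'
from h import *
import pickle
d={n:snap(n,n+'0',1.4) for n in('top','scene')}
pickle.dump(d,open('d.pkl','wb'))
for n in d: print(n,d[n]['rvec'],d[n]['tvec'],d[n]['intrinsics'][0])
print(tip_reach,read_t(),cv2.Rodrigues(np.array(read_ee_rot(),float))[0])
E
```

```text
top [ 2.16256947 -2.21286611  0.10135253] [0.06624204 0.48992092 1.06148845] [534.75634732   0.         278.24148898]
scene [ 2.05117795  0.81541206 -0.4498166 ] [-0.37187812 -0.08902113  1.32802236] [455.57381776   0.         285.97808407]
0.014 0.1 [[-9.73486789e-01  2.28742995e-01 -3.38136448e-04]
 [ 2.28743221e-01  9.73486305e-01 -9.76224475e-04]
 [ 1.05866691e-04 -1.02768805e-03 -9.99999466e-01]]
```

View pics/top0.png

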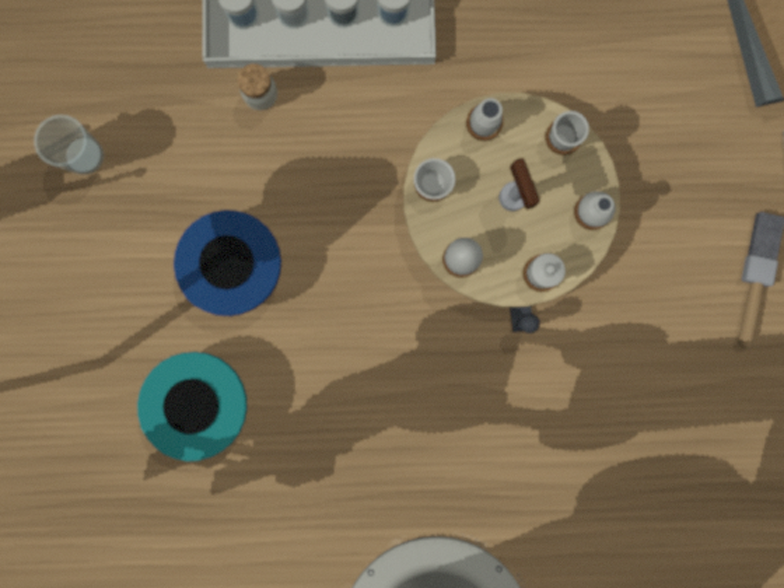

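View pics/scene0.png

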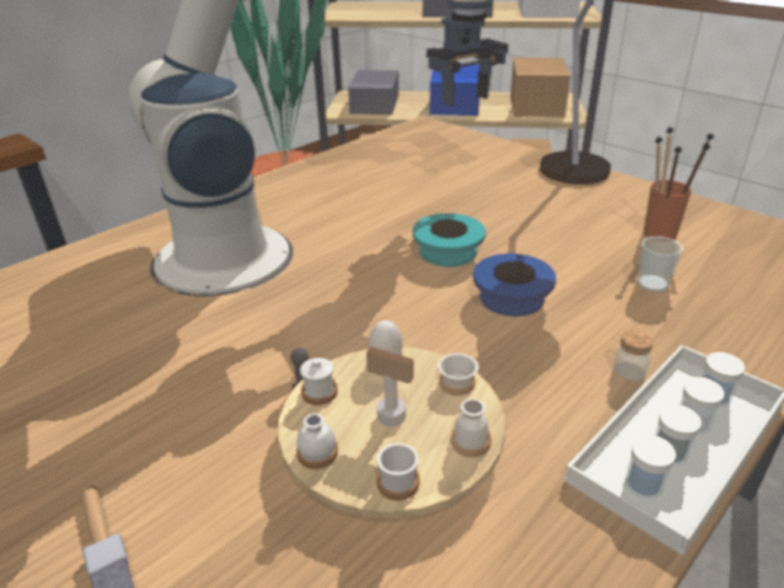

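Top (view px): egg (463,256), handle bar (525,183), disc centre about (512,199), post ball (527,323), blue pad (226,262); the jar is the nearest piece to the post, and the teal stand is the decoy. Scene: tall egg behind the handle at (386,345).

```bash
python3 - <<'E'
from h import *
import pickle
d=pickle.load(open('d.pkl','rb'));s=d['top']
q=lambda x,y:((x+.5)/1.4-.5,(y+.5)/1.4-.5)
for n,p,z in [('disc',(512,199.5),.045),('handle',(525,183),.148),('post',(527,323),.06),('egg',(463,256),.085),('blue',(226,262),.058),('h1',(518,163),.155),('h2',(532,205),.155),('jar',(545,271),.075)]:
    print(n,back(s,q(*p),z).round(4))
for P in 'h':
    im=s['image'][60:245,280:455]
    cv2.imwrite('pics/rack.png',cv2.resize(im[:,:,::-1],None,fx=3.2,fy=3.2,interpolation=cv2.INTER_CUBIC))
# pads by dark threshold in top, blue rim
b=s['image'].astype(int)
m=(b[...,2]>b[...,0]*2)&(b[...,2]>60)&(b[...,2]>b[...,1]*1.4)
ys,xs=np.nonzero(m);print('blue bbox',xs.min(),xs.max(),ys.min(),ys.max())
E
```

```text
disc [ 0.6128 -0.1218  0.045 ]
handle [ 0.6138 -0.1205  0.148 ]
post [ 0.4362 -0.1336  0.06  ]
egg [ 0.5285 -0.0448  0.085 ]
blue [0.5306 0.2823 0.058 ]
h1 [ 0.6384 -0.111   0.155 ]
h2 [ 0.5836 -0.1269  0.155 ]
jar [ 0.5065 -0.1581  0.075 ]
blue bbox 125 199 151 224
```

View pics/rack.png

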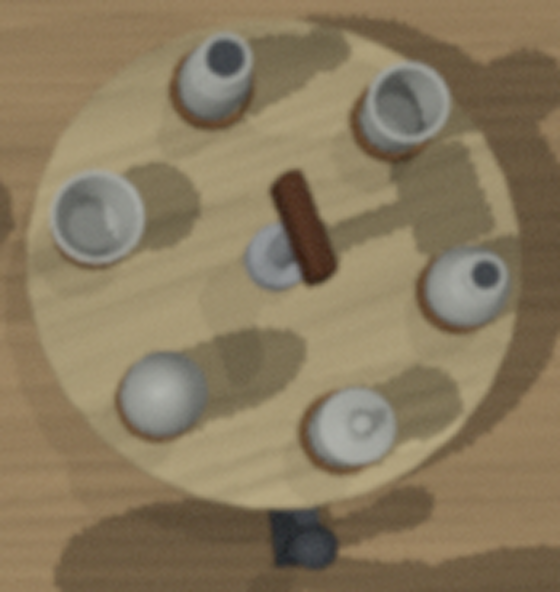

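The crop shows the ball at (311,546), the egg at (163,394) and the bar running from (288,177) to (320,275). The egg needs about +46° to reach the post. I'll move above the handle for a close look.

```bash
python3 - <<'E'
from h import *
import pickle
t=read_t(); move_pose([.6125,-.1205,.27],down(np.radians(16.2+46))); print('dt',read_t()-t)
t=read_t(); q=np.array(read_joints());q[5]+=np.radians(46);movej(q); print('dt46',read_t()-t,q)
print(cv2.Rodrigues(np.array(read_ee_rot(),float))[0].round(3), read_position())
s=snap('wrist','w1',1.4);pickle.dump(s,open('w1.pkl','wb'))
E
```

```text
dt 3.0417
dt46 0.8165999999999998 [-2.88768793e-01  4.57412906e-01  1.28944743e+00  1.05637674e-04
  1.39480699e+00  9.98117553e-01]
[[ 0.959  0.283 -0.   ]
 [ 0.283 -0.959  0.   ]
 [-0.    -0.    -1.   ]] [ 0.61263365 -0.1194873   0.26996622]
```

View pics/w1.png

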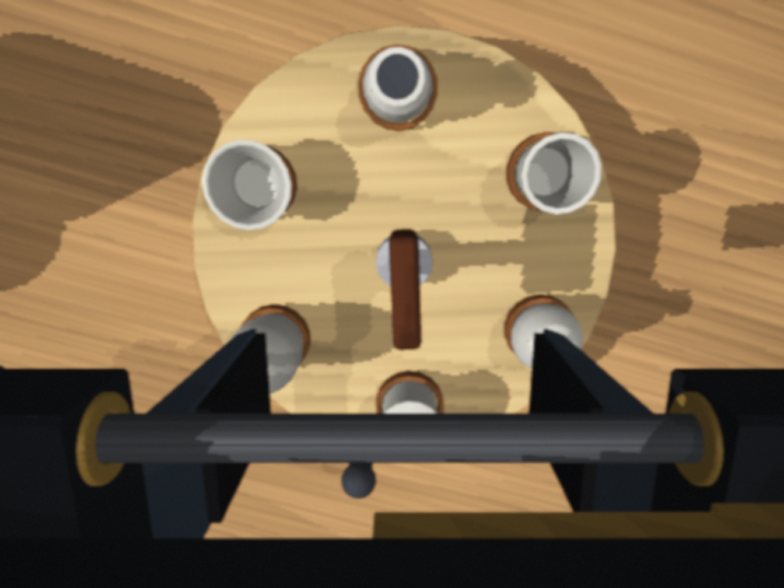

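```bash
python3 - <<'E'
from h import *
import pickle
s=pickle.load(open('w1.pkl','rb'));d=pickle.load(open('d.pkl','rb'))['top']
q=lambda x,y:((x+.5)/1.4-.5,(y+.5)/1.4-.5)
for n,p,z in [('ball',(359,480),.06),('barfar',(404,232),.155),('barnear',(406.5,347),.155),('vaserim',(398,77),.105),('vasering',(398,88),.055),('discL',(193,230),.045),('discR',(616,230),.045),('discT',(404,27),.045),('postbaseL',(405,262),.05)]:
    print(n,back(s,q(*p),z).round(4))
# model check for candidates: overlay
c=np.array([.6125,-.1205])
def draw(s,f,c,ang,post,k=1.4):
    im=cv2.resize(s['image'][:,:,::-1],None,fx=k,fy=k)
    a=np.linspace(0,2*np.pi,60)
    def circ(x,y,r,z,col):
        p=proj(s,np.c_[x+r*np.cos(a),y+r*np.sin(a),0*a+z]); cv2.polylines(im,[((p+.5)*k-.5).round().astype(int)],True,col,1)
    circ(*c,.155,.045,(0,0,255))
    for i in range(6):
        t=np.radians(ang+60*i); circ(c[0]+.115*np.cos(t),c[1]+.115*np.sin(t),.0265,.057,(0,255,0) if i else (255,0,255))
    t=np.radians(ang); circ(c[0]+.115*np.cos(t),c[1]+.115*np.sin(t),.025,.082,(255,0,0))
    t=np.radians(post); circ(c[0]+.18*np.cos(t),c[1]+.18*np.sin(t),.014,.06,(0,255,255))
    return im
A=draw(d,'a',c,137.6,183.8,2.6)[380:380+0+0 or 150:][:0] if 0 else draw(d,'a',c,137.6,183.8,2.2)[125:540,600:1005]
B=draw(s,'b',c,137.6,183.8,1.4)[0:520,180:640]
cv2.imwrite('pics/ov.png',np.hstack([cv2.resize(A,(385,400)),cv2.resize(B,(400,450))[:400]]))
E
```

```text
ball [ 0.4362 -0.1387  0.06  ]
barfar [ 0.6486 -0.112   0.155 ]
barnear [ 0.5885 -0.1313  0.155 ]
vaserim [ 0.7252 -0.0861  0.105 ]
vasering [ 0.7249 -0.0861  0.055 ]
discL [0.5919 0.0294 0.045 ]
discR [ 0.6785 -0.2642  0.045 ]
discT [ 0.763 -0.079  0.045]
postbaseL [ 0.6137 -0.1241  0.05  ]
```

View pics/ov.png

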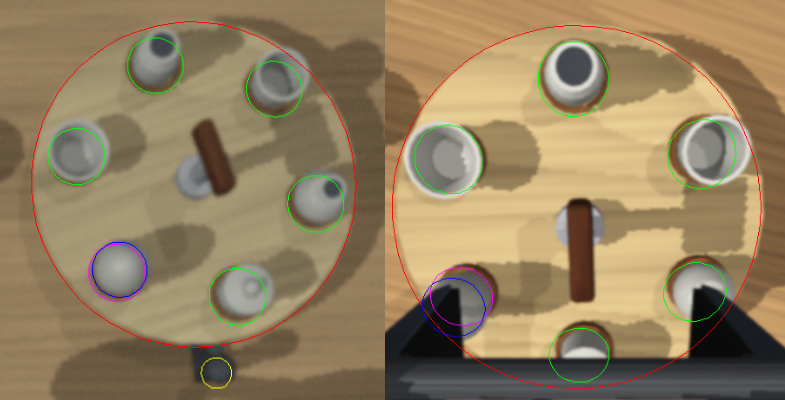

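The wrist view gives the bar and pockets at about 18° (egg at about 138°) and the post at about 184.5°. Both cameras therefore agree on a turn of about +46°. Next I grip the handle and turn slowly.

```bash
python3 - <<'E'
from h import *
import pickle
t0=read_t()
gripper_to(.05,10)
move_pose([.6135,-.1225,.22],down(np.radians(17.7)))
move_linear([.6135,-.1225,.134],velocity=.08)
print(read_force(),read_t()-t0)
gripper_to(.0,40); print('w',read_grip_width(),read_finger_force(),read_force(),read_torque(),read_t()-t0)
q=np.array(read_joints()); t1=read_t()
n=10
for i in range(n):
    q[5]-=np.radians(46.3/n); movej(q)
    if i in(0,n-1): print(i,read_t()-t1,read_torque(),read_force())
print(read_t()-t0,read_t())
R=cv2.Rodrigues(np.array(read_ee_rot(),float))[0];print(np.degrees(np.arctan2(R[1,0],R[0,0])),read_position())
s=snap('wrist','w2',1.4);pickle.dump(s,open('w2.pkl','wb'))
E
```

```text
[ 0.9293026   0.23860617 -0.13912949] 2.3167
w 0.015927580672226684 39.973352551460266 [-0.29414192 -0.78115588  0.48861686] [-0.30176176  0.20628178  0.04438157] 2.9666999999999994
0 0.25 [-0.31986195  0.0598853   0.16396211] [ 1.17060419 -1.68434967 -0.12924489]
9 2.5 [-1.44413228 -0.80333569  0.12403189] [ 6.26072492 -7.94524212 -5.68424525]
5.4666999999999994 9.475
63.792692529440856 [ 0.61430699 -0.12335557  0.13410124]
```

View pics/w2.png

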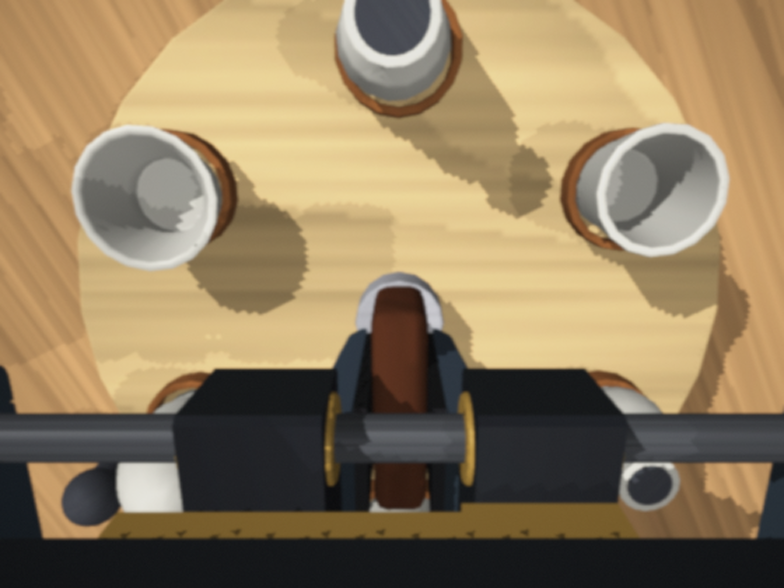

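The rack turned with low forces and every piece is still standing. The ball is at (91,497) and the gripper hides the egg. I'll release, rise and look from the other side.

```bash
python3 - <<'E'
from h import *
import pickle
gripper_to(.05,10)
p=np.array(read_position());p[2]=.22;move_linear(p,velocity=.1)
move_pose([.60,-.124,.27],down(np.radians(184.3)));gripper_to(.085)
s=snap('wrist','w3',1.4);pickle.dump(s,open('w3.pkl','wb'));print(read_t(),read_joints())
E
```

```text
13.8667 [-3.01176369e-01  4.40130543e-01  1.31919459e+00 -9.44364758e-06
  1.38223201e+00 -1.94705297e+00]
```

View pics/w3.png

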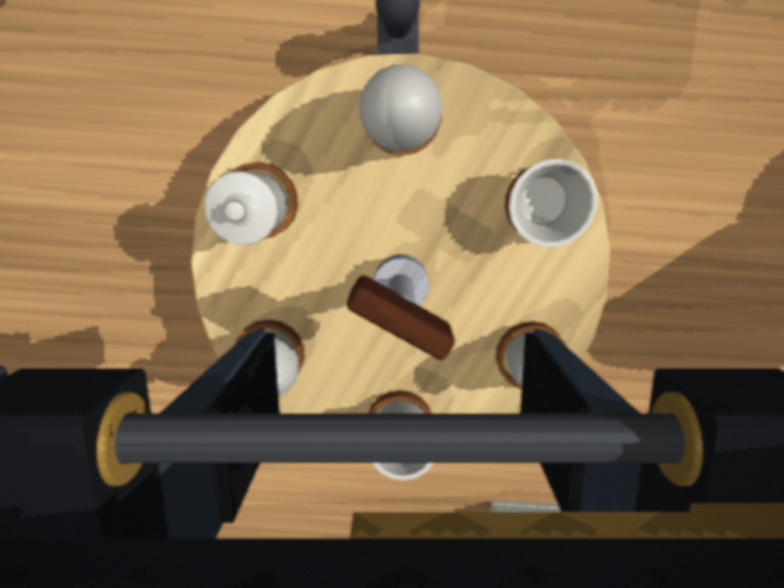

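The egg is at (400.5,108), the disc axis at x≈401 and the ball and post foot at x≈398. That puts it about 0.7° off the post, which is good enough. Now I pick the egg.

```bash
python3 - <<'E'
from h import *
import pickle
s=pickle.load(open('w3.pkl','rb'))
q=lambda x,y:((x+.5)/1.4-.5,(y+.5)/1.4-.5)
e=back(s,q(400.5,108),.085)[:2]; b=back(s,q(397.5,17),.06)[:2]; c=np.array([.6145,-.124])
a=lambda v:np.degrees(np.arctan2(v[1],v[0]))%360
cc=back(s,q(401,282),.05)[:2]
print(e,b,cc,'egg',a(e-c),a(e-cc),'post',a(b-c),a(b-cc),np.linalg.norm(e-c),np.linalg.norm(b-c))
g=c+.115*(e-c)/np.linalg.norm(e-c); print(g)
if abs(a(e-cc)-a(b-cc))<1.6 and np.linalg.norm(g-e)<.006:
    g=(g+e)/2
    o=down(np.radians(a(g-c)))
    move_pose([*g,.21],o); gripper_to(.075)
    hit=move_linear([*g,.079],velocity=.08,until_force=6); print('hit',hit,read_position(),read_force())
    gripper_to(.02,12); print('w',read_grip_width(),read_finger_force(),read_force(),read_t())
    w=snap('wrist','w4',1.4)
E
```

```text
[ 0.49949224 -0.13125996] [ 0.44394211 -0.13731991] [ 0.61677086 -0.12193577] egg 183.61204835911198 184.54571649443133 post 184.46551499333827 185.08670931290547 0.11523667891856272 0.17107722107637402
[ 0.49972845 -0.13124504]
hit False [ 0.49981695 -0.13134934  0.07935608] [-1.12439691 -0.14506523 -0.91024949]
w 0.049494734470560284 12.000126870407257 [0.46689462 0.31182537 1.17969084] 17.0833
```

View pics/w4.png

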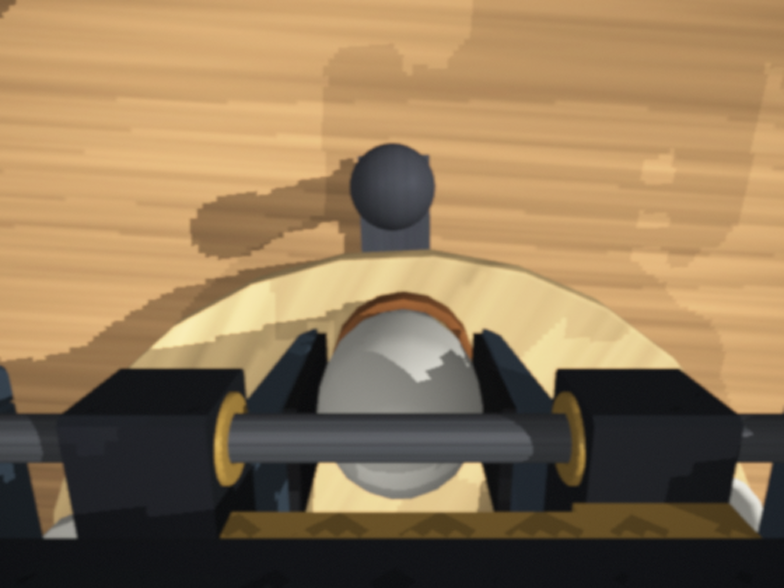

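The egg is gripped on its band (49.5 mm) and the post ball at (392,187) is in line to about 1°. Next I lift it and look at the blue pad from close by.

```bash
python3 - <<'E'
from h import *
import pickle
p=np.array(read_position());p[2]=.10;move_linear(p,velocity=.04)
p[2]=.22;move_linear(p,velocity=.12);print(read_grip_width(),read_force())
y=np.radians(227);d=np.array([np.cos(y),np.sin(y)])
move_pose([*(np.array([.5306,.2823])-.08*d),.22],down(y))
s=snap('wrist','w5',1.4);pickle.dump(s,open('w5.pkl','wb'));print(read_t(),read_grip_width(),proj(s,[.5306,.2823,.058])*1.4)
E
```

```text
0.04939602108255166 [ 0.31586615 -0.45110969 -1.64618637]
20.7583 0.04937861171042107 [[402.37564585 144.56270321]]
```

View pics/w5.png

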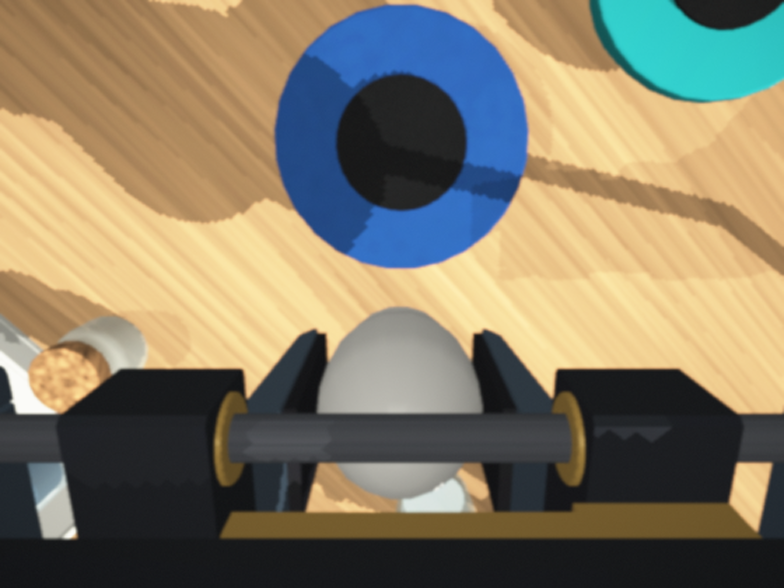

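The pad centre is at (401,142), against a prediction of (402,145), so it agrees to within 2 mm. Now I set the egg down.

```bash
python3 - <<'E'
from h import *
import pickle
s=pickle.load(open('w5.pkl','rb'))
g=back(s,((401.5)/1.4-.5,142.5/1.4-.5),.058)[:2];print(g)
y=np.radians(227)
move_linear([*g,.16],velocity=.12);move_linear([*g,.099],velocity=.06)
hit=move_linear([*g,.088],velocity=.01,until_force=2);print(hit,read_position(),read_force(),read_t())
sleep(.2)
gripper_to(.058,5);gripper_to(.08);sleep(.2);print(read_position(),read_force())
move_linear([*g,.21],velocity=.08)
d=np.array([np.cos(y),np.sin(y)])
move_linear([*(g-.13*d),.22],velocity=.15)
snap('wrist','w6',1.0);snap('scene','s6',1.4);print(read_t())
a=cv2.imread('pics/w6.png');b=cv2.imread('pics/s6.png')[200:520,250:784]
b=cv2.resize(b,(int(534*.45*2.2*0+400),240)) if 0 else b
k=np.zeros((600,800,3),np.uint8);k[:270,:400]=cv2.resize(a[:378],(400,270));k[275:595,:534]=b;cv2.imwrite('pics/fin.png',k)
E
```

```text
[0.5302192  0.28055414]
True [0.53014872 0.28055538 0.09202674] [-0.30125044  0.34108576  4.98535996] 23.6333
[0.52976077 0.28039664 0.09168398] [ 0.5733327   0.42034855 -0.5319161 ]
27.6833
```

View pics/fin.png

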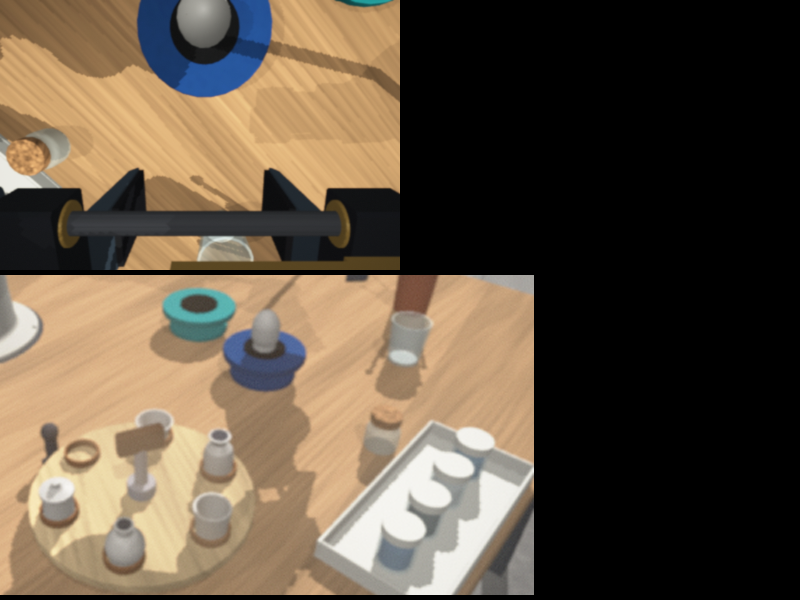

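The egg stands upright on the blue stand's pad (265,330). The empty pocket (82,453) is at the post, and the other five pieces are upright on the rack. Handing in.

```bash
python3 -c "
from cell import *
print(hand_in())"
```

```text
the job is handed in; nothing more can be done
None
```

The job is handed in at about 28 s: the rack was turned until the egg's pocket was within about 1° of the index post, and the egg now stands upright on the blue stand's pad with the other five pieces still on the rack.

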